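Post a slide mailer through the sprung slot of the returns bin

TASK

Take the yellow slide mailer out of the white rack and post it upright through the slot in the top of the grey returns bin. Once it stands held in the slot, let go and push it gently down until it drops fully inside. Never press hard on the bin or its slot, and leave the blue mailer and the other things where they are.

Things in the scene. Friction and masses are not known exactly. Their poses are not given: they have to be found in the camera images.
- mailer: the yellow slide mailer: a rigid flat plate 8 mm thick (its x) by 54 mm wide (its y) by 100 mm tall (its z, up), 60 g, standing upright in one of the two slots of the rack. Origin: centre of its lower end. It has straight faces from 0 to 80 mm above the origin; the uppermost 20 mm taper evenly to 4 mm thick. Its lower end is square, not tapered. Same shape either way round.
- mailer_top (a point): centre of the upper end of the yellow mailer, 100 mm above its origin
- mailer_mid (a point): centre of the yellow mailer, 50 mm above its origin
- rack: white rack block, fixed, 44 mm (x) by 150 mm (y) by 30 mm tall; origin at the centre of its underside. Two upright slots, 12 mm (x) by 58 mm (y) and 24 mm deep, centred 36 mm to either side of the origin along y; one holds the yellow and the other the blue mailer, their faces square to the rack's x.
- bin: grey returns bin, fixed and closed, 160 mm (x) by 120 mm (y), 4 mm walls; origin at the centre of its underside. Its top is a 6 mm steel plate, upper face 150 mm above the origin, on rubber springs: it yields straight down about 1 mm per 5 N, at most 5 mm. Black rails along x, 46 to 60 mm off in y, rise 2 mm above it. Over 20 N on the bin, by mailer or fingers, is too hard.
- bin_top (a point): centre of the bin's top, level with the unloaded plate's upper face; bin's axes. One slot, 10.4 mm (x) by 58 mm (y), square to the bin, centred in y, runs through it, its -x side a wall 26 mm deep. The plate is adjustable and firmly clamped: the slot's centre may lie up to 14 mm either side of this point in x, and no pose tells where: find it by touch or sight.
- bin_nip (a point): 9.5 mm below bin_top: height of a stiffly sprung rubber roller (16 mm across) under the slot's +x edge; it narrows the way to 7.7 mm. A mailer sliding along the slot's -x edge meets it 6 to 8 mm down and takes some 5 to 10 N to pass; nearer the roller it takes more. It then holds the mailer, slid on by some 5 N, and frees it 0 to 4 mm above the plate.
- bin_floor (a point): centre of the bin's inner floor, 139 mm below the plate's underside; a posted mailer falls here
- mailer_b: the blue slide mailer, same size as the yellow one, in the rack's other slot; leave it. Origin: centre of its lower end.
- timer: white bench timer, 62x66x21 mm, loose on the trolley near the robot; leave it. Origin: centre of its underside.
- dropper: brown dropper bottle, 33 mm across, 91 mm tall, loose behind the bin; leave it. Origin: centre of its underside.
- pot: test strip pot with black lid, 43 mm across, 87 mm tall, loose to the right of the bin's front; leave it. Origin: centre of its underside.

How it is judged:
On the way, in this order (a step that is already met when the one before it is completed fails the run):
1. the yellow mailer is lifted clear of the rack (z of mailer in the frame of rack above 0.045 m), for 0.1 s.
2. the yellow mailer stands in the bin's slot, its lower end at least 12 mm below the plate's top, let go by the fingers (z of mailer in the frame of bin between 0.055 and 0.138 m and x of mailer in the frame of bin between -0.03 and 0.03 m and y of mailer in the frame of bin between -0.012 and 0.012 m and angle between mailer's own z axis and vertical below 0.3 rad and contact force between the fingers and mailer below 0.1 N), for 0.1 s.
At the end, for the whole second after the job is handed in: the yellow mailer lies wholly inside the bin, both ends at least 12 mm below the top of its plate, at rest; the blue mailer still stands down in its rack slot (within 6 mm) (z of each of mailer_top, mailer in the frame of bin below 0.138 m and z of mailer_mid in the frame of bin above 0 m and x of mailer_mid in the frame of bin between -0.076 and 0.076 m and y of mailer_mid in the frame of bin between -0.056 and 0.056 m and linear speed of mailer below 0.03 m/s and z of mailer_b in the frame of rack below 0.012 m); the robot touches nothing.
It fails at once if the mailer is pressed on the bin or its slot with more than 20 N before it has dropped in (contact force between mailer and bin above 20 N and z of mailer_top in the frame of bin above 0.147 m).
It fails at once if the fingers press on the bin with more than 20 N (contact force between the fingers and bin above 20 N).
It fails at once if the blue mailer, the timer, the dropper bottle or the strip pot is moved more than 20 mm (distance of any of mailer_b, timer, dropper, pot from where it was at the start of the episode above 0.02 m).
It also fails if it takes over 72 s, if anything falls off the work surface, if the arm or the gripper's body presses on something with over 40 N, if the wrist force passes 120 N, or if a joint passes its speed limit or range.

ROBOT

A 6-joint arm with a two-finger parallel gripper is mounted at the origin on a cart in front of the work surface, level with it; the furniture and walls round the work are solid. World frame = base frame: x ahead of the robot, y to its left, z up, the work surface at z = 0. Lengths are in m, angles in rad, forces in N, time in s.
With the tool pointing down it reaches from about 0.425 to 0.95 m from the base axis. Payload 3.5 kg.
Tool frame: the origin (TCP) lies between the finger pads; the fingertips stand 17 mm ahead of it and the grasp point (between the pads) lies 2 mm behind it (ctrl.tip_reach is the distance from the TCP to the fingertips, in m); z points along the fingers, y is the direction in which the jaws open and shut (so a half turn about z gives the same grasp; the last joint's range is limited). The gripper opens to 85 mm and grips with 20 to 120 N. Pads are 22 mm wide; open, the fingers measure 114 mm over their backs; the gripper's body (76 mm by 85 mm) begins 54 mm behind the grasp point. The pads swing forward as they close: fully open they stand 13 mm farther back than shut.
Start: joints at [-1.374, 0.286, 1.577, -0, 1.279, -0.15], TCP at [0.229, -0.635, 0.248] pointing down, gripper open.
Joint ranges: [-2.77, 2.77], [-0.9, 2.22], [0.21, 2.48], [-1.53, 4.67], [0.24, 2.81], [-2.84, 2.84]. Speed limits (rad/s): [2.79, 2.79, 3.14, 3.14, 3.14, 3.14].

INTERFACE

Orientations are given as a unit quaternion [x, y, z, w].
In Python, from plant import monitor, imaging, workorder, ctrl gives the robot as it stands.
- The arm moves only by the tool send_rows, never from a script. Its argument "rows" is a list of rows, each a list of 4 numbers: the shift along the world's x, y, z normalised to -1 to 1, where 1 is 0.3 m, then the turn about the world's z normalised to -1 to 1, where 1 is 360 degrees. A call has 1 to 20 rows; each row is the pose to reach, as a shift and turn from the pose commanded when the call began, turning the shorter way round; what a row does not reach only later rows make up. A row lasts 1/8 s, in which the tool goes at most 62.5 mm and 10.7 degrees, less where a joint would pass 70% of its speed; a pose out of reach is approached as far as the arm can. A call with a number of a shift or a turn outside -1 to 1 is refused whole. A call with a gripper value outside its range is refused whole. "jaw" is the closure, from 0 (fully open) to 1 (shut), set as the call begins (left out, the last holds). The fingers move at their own pace and stop on an object; "newtons" is the grip in N (left out, the last holds). Time passes only in rows, so rows that repeat a pose let the fingers close. It gives the time, the measured TCP pose, the force and the opening at its end, in the units of the state.
- monitor.get_state(): the state, without advancing time (a new reading comes with each control period).
- imaging.read_camera(name): name is "scene" or "top" or "wrist"; returns the picture (480x640x3 uint8, red, green, blue); there is no depth.
- imaging.calibration(name): a dict with "intrinsics" (3x3 intrinsics, pixels), "dist_coeffs" ([k1, k2, p1, p2, k3] as OpenCV has them; the pictures are not rectified), "cam_to_world" (4x4, takes a point from camera to world coordinates). Camera axes: x right, y up, looking along -z (the intrinsics and any distortion apply to the point x, -y, -z); pixel columns grow to the right and rows downward; lengths in m; the calibration is good to about 2 mm. A picture is of the moment at which its call begins: read the wrist's pose just before it. calibration takes no time and is no camera call; for the wrist camera it gives the pose at the moment of the call.
- workorder.sign_off(): hands the job in, once; it reports no verdict.
The state is a dict: "time": time; "qpos": joint angles; "dq": joint speeds; "joint_efforts": joint torques, N m; "eef_pos": TCP position; "tcp_rot": TCP orientation; "contact_force": force on the tool from outside, world axes, zero at the start; "wrist_torque": the same for the moment, N m; "opening": opening from 0.0 (shut) to 1.0 (fully open).
Only numpy, scipy, OpenCV 4.12 (cv2) and the standard library are available. Lean on these libraries where they do the work, as an engineer would, in place of code of your own. Each camera call takes 0.05 s, during which the arm holds its last target.

## Working session

There is one attempt and no reset: what is moved stays moved. The work goes in short steps, Python scripts to look and compute and a tool call to move; the robot and the scene stay as the last step left them, time stands still between calls to the robot, and variables do not carry over. Pictures are saved under pics/ and viewed, and the job is handed in when it is done.

Besides the shell and the picture viewer there is one more tool, called after "Request:" as name(argument=value, ...) on one line, values as JSON. send_rows: Moves the arm, as the interface text tells. Scaled input: -1 to 1 covers 0.3 m each way for a shift and 360 degrees each way for a turn. Its arguments: {"type":"object","properties":{"rows":{"type":"array"},"jaw":{"type":"number"},"newtons":{"type":"number"}},"required":["rows"]}

```bash
ls; mkdir -p pics; python3 - <<'E'
from plant import monitor, imaging, workorder, ctrl
import cv2
s=monitor.get_state();print(s)
for n in("scene","top","wrist"):
    c=imaging.calibration(n);print(n,c)
    im=imaging.read_camera(n);cv2.imwrite(f"pics/{n}0.png",im[:,:,::-1])
E
```

```text
pics
{'time': 0.0, 'qpos': array([-1.37400677e+00,  2.87171039e-01,  1.57816602e+00,  1.43898288e-05,
        1.27859356e+00, -1.49966609e-01]), 'dq': array([-0.00030239,  0.00059896, -0.00026997, -0.00227674,  0.00192826,
       -0.0002693 ]), 'joint_efforts': array([-3.32714053e-04, -4.05977511e+01, -2.92630488e+01, -9.96272956e-05,
        5.79765197e-03,  4.93686798e-06]), 'eef_pos': array([ 0.22932924, -0.63419933,  0.24694949]), 'tcp_rot': array([ 9.85007318e-01,  1.72508597e-01, -2.04794632e-05, -1.16882247e-03]), 'contact_force': array([ 1.1090271 , -0.97877408, -0.57285084]), 'wrist_torque': array([-0.02976344,  0.02106014, -0.00646766]), 'opening': 0.9981181586799076}
scene {'intrinsics': array([[511.75341593,   0.        , 319.34669896],
       [  0.        , 511.75341593, 239.43288225],
       [  0.        ,   0.        ,   1.        ]]), 'dist_coeffs': array([-0.03956833,  0.        ,  0.        ,  0.        ,  0.        ]), 'cam_to_world': array([[ 0.98532809, -0.12369244,  0.11759563,  0.63311094],
       [ 0.17020198,  0.76318712, -0.62335921, -0.65777961],
       [-0
[... 556 characters left out ...]
,
       [ 1.30565157e-02,  9.82898762e-02,  9.95072172e-01,
         1.17644343e+00],
       [ 0.00000000e+00,  0.00000000e+00,  0.00000000e+00,
         1.00000000e+00]])}
wrist {'intrinsics': array([[396.26806142,   0.        , 319.74778201],
       [  0.        , 396.26806142, 244.06402813],
       [  0.        ,   0.        ,   1.        ]]), 'dist_coeffs': array([-0.06661093,  0.        ,  0.        ,  0.        ,  0.        ]), 'cam_to_world': array([[ 0.3395622 ,  0.90673591,  0.25005498,  0.29350048],
       [-0.94058099,  0.32796792,  0.08800248, -0.61120167],
       [-0.00221501, -0.26507928,  0.96422408,  0.372064  ],
       [ 0.        ,  0.        ,  0.        ,  1.        ]])}
```

View pics/scene0.png

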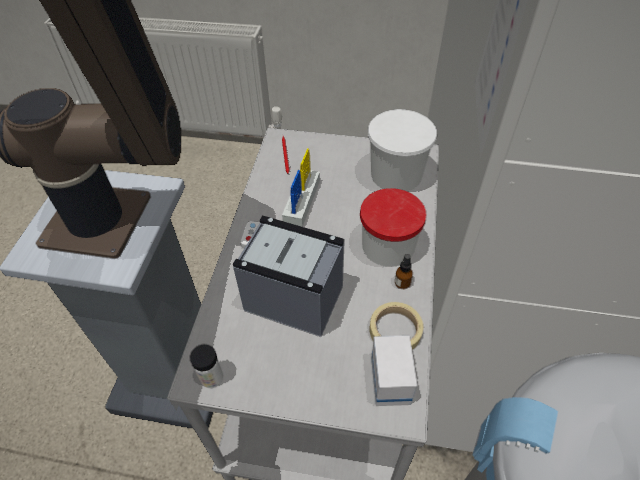

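View pics/top0.png

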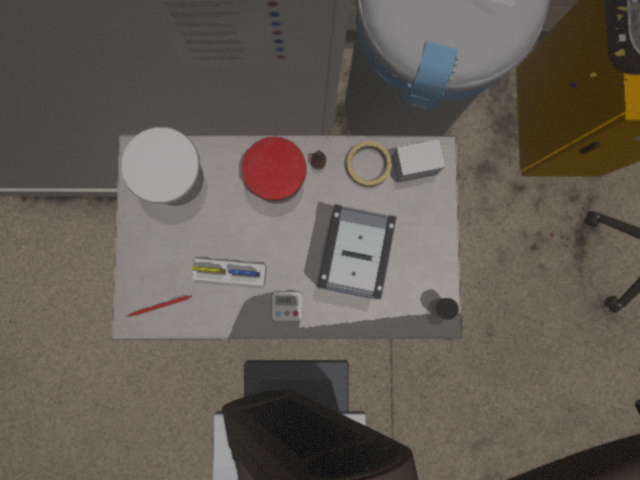

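View pics/wrist0.png

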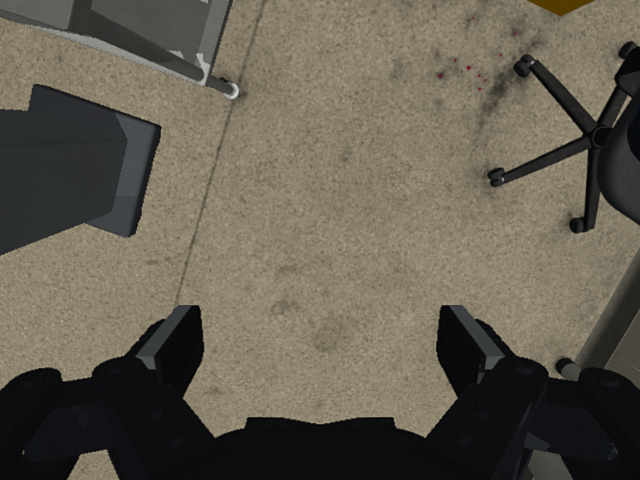

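```bash
python3 - <<'E'
import cv2
a=cv2.imread("pics/top0.png");b=cv2.imread("pics/scene0.png")
cv2.imwrite("pics/c1.png",cv2.resize(a[200:305,300:410],None,fx=5.5,fy=5.5,interpolation=2))
cv2.imwrite("pics/c2.png",cv2.resize(a[245:300,180:280],None,fx=8,fy=8,interpolation=2))
cv2.imwrite("pics/c3.png",cv2.resize(b[210:335,225:350],None,fx=4.8,fy=4.8,interpolation=2))
cv2.imwrite("pics/c4.png",cv2.resize(b[140:230,260:340],None,fx=6.5,fy=6.5,interpolation=2))
E
```

```text
(no output)
```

View pics/c1.png

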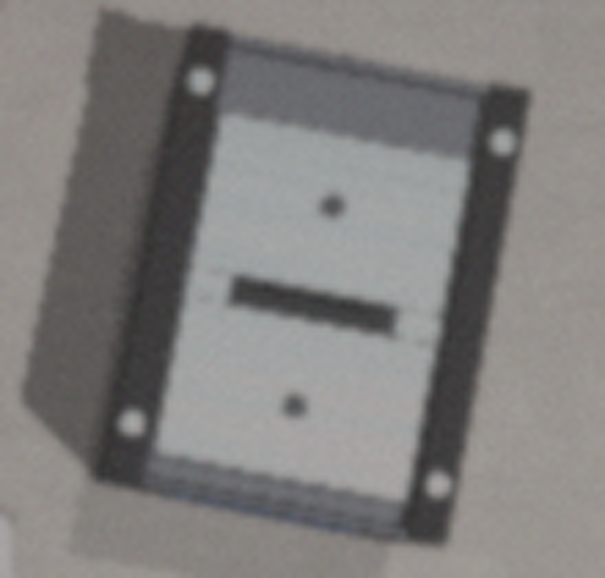

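View pics/c2.png

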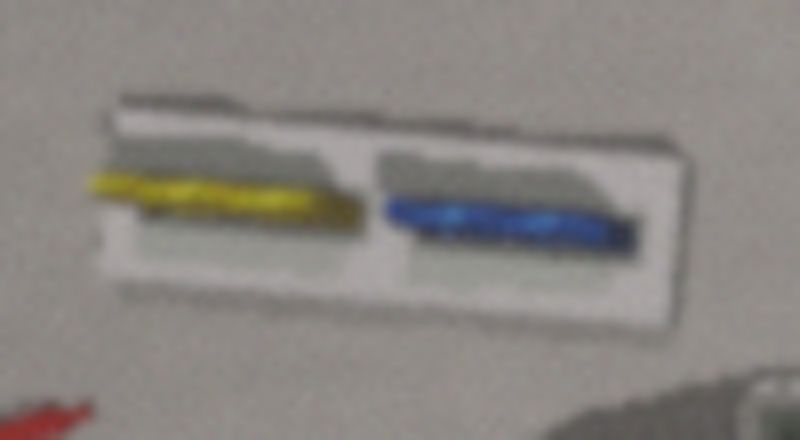

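View pics/c3.png

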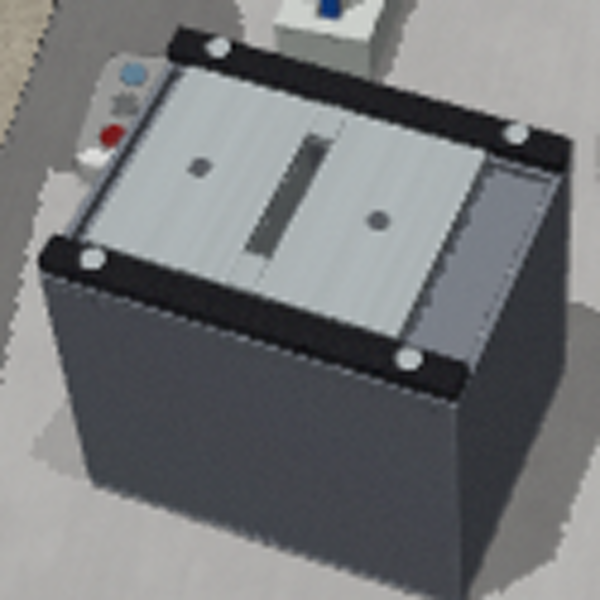

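View pics/c4.png

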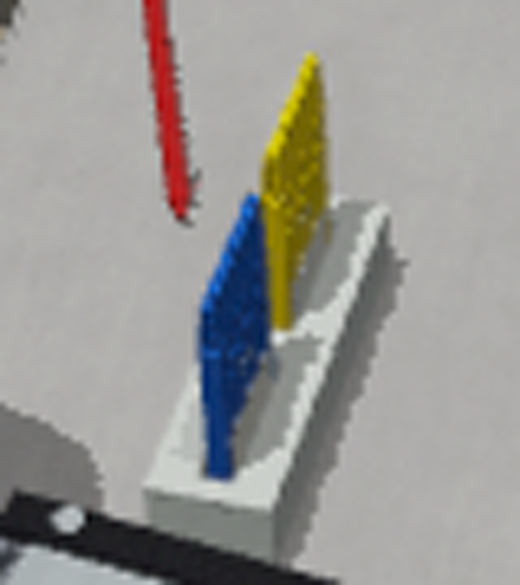

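```bash
cat > h.py <<'E'
import numpy as np, cv2
from plant import monitor, imaging
def ray(n,uv,c=None):
    c=c or imaging.calibration(n);T=c["cam_to_world"]
    p=cv2.undistortPoints(np.array([[uv]],float),c["intrinsics"],c["dist_coeffs"])[0,0]
    d=T[:3,:3]@np.array([p[0],-p[1],-1]);return T[:3,3],d/np.linalg.norm(d)
def atz(n,uv,z,c=None):
    o,d=ray(n,uv,c);return o+d*(z-o[2])/d[2]
def tri(rs):
    A=0;b=0
    for o,d in rs:
        P=np.eye(3)-np.outer(d,d);A=A+P;b=b+P@o
    x=np.linalg.solve(A,b)
    return x,[float(np.linalg.norm((np.eye(3)-np.outer(d,d))@(x-o))) for o,d in rs]
def proj(n,X,c=None):
    c=c or imaging.calibration(n);T=c["cam_to_world"]
    q=(np.asarray(X)-T[:3,3])@T[:3,:3];q=q*[1,-1,-1]
    return cv2.projectPoints(q.reshape(-1,1,3),np.zeros(3),np.zeros(3),c["intrinsics"],c["dist_coeffs"])[0][:,0]
E
python3 - <<'E'
from h import *
np.set_printoptions(precision=4,suppress=True)
t=lambda p:(300+p[0]/5.5,200+p[1]/5.5); s=lambda p:(225+p[0]/4.8,210+p[1]/4.8)
P=[((193,25),(570,140)),((528,90),(465,400)),((445,545),(42,240)),((97,478),(180,27))]
X=[]
for a,b in P:
    x,r=tri([ray("top",t(a)),ray("scene",s(b))]);X.append(x);print(x,r)
X=np.array(X);print("sides",[np.linalg.norm(X[i]-X[i-1]) for i in range(4)],X.mean(0))
print("slot")
for a,b in [((228,302),(308,133)),((232,276),(332,145)),((398,308),(268,258)),((392,335),(245,247))]:
    x,r=tri([ray("top",t(a)),ray("scene",s(b))]);print(x,r)
t=lambda p:(180+p[0]/8,245+p[1]/8); s=lambda p:(260+p[0]/6.5,140+p[1]/6.5)
print("rack")
for a,b in [((118,108),(388,207)),((685,155),(275,507)),((675,325),(147,487))]:
    x,r=tri([ray("top",t(a)),ray("scene",s(b))]);print(x,r)
print(atz("top",t((100,275)),.03))
print("ymailer top ends")
for a,b in [((92,185),(312,57)),((365,212),(268,152))]:
    x,r=tri([ray("top",t(a)),ray("scene",s(b))]);print(x,r)
print("timer",atz("top",(287,306),.02),"pot",atz("top",(447,308),.087),"dropper",atz("top",(318,159),.09))
E
```

```text
[ 0.5686 -0.0897  0.1478] [0.0009906557111030619, 0.0009906557111028554]
[ 0.5478 -0.2058  0.1442] [0.0023966424161372584, 0.002396642416137154]
[ 0.3912 -0.1728  0.1575] [0.0028995860270892514, 0.002899586027089286]
[ 0.4126 -0.056   0.1452] [0.001451505336868689, 0.0014515053368686377]
sides [np.float64(0.15961443668895195), np.float64(0.11807583103279641), np.float64(0.16064073573079415), np.float64(0.11933785341795829)] [ 0.4801 -0.1311  0.1487]
slot
[ 0.4727 -0.1012  0.147 ] [0.001241880243777722, 0.0012418802437777518]
[ 0.4819 -0.1028  0.1438] [0.0012322150811623657, 0.0012322150811624195]
[ 0.4706 -0.1597  0.1471] [0.00123066629924495, 0.0012306662992448824]
[ 0.4615 -0.1573  0.1484] [0.0015256514955338779, 0.0015256514955339915]
rack
[0.4736 0.2001 0.0266] [0.001640640529431751, 0.001640640529431744]
[0.4614 0.0511 0.0287] [0.001906729015890746, 0.0019067290158905712]
[0.4173 0.0536 0.028 ] [0.002339942783852974, 0.002339942783852937]
[0.4282 0.2027 0.03  ]
ymailer top ends
[0.4501 0.1908 0.1009] [0.0015920007700764465, 0.0015920007700765003]
[0.4458 0.1223 0.1179] [0.004770168487247251, 0.004770168487247254]
timer [0.3725 0.0056 0.02  ] pot [ 0.37   -0.3145  0.087 ] dropper [ 0.6704 -0.0586  0.09  ]
```

Request:
send_rows(rows=[[0.8, 0.9, 0.1, 0.161], [0.8, 0.9, 0.1, 0.161], [0.8, 0.9, 0.1, 0.161], [0.8, 0.9, 0.1, 0.161], [0.8, 0.9, 0.1, 0.161], [0.8, 0.9, 0.1, 0.161], [0.8, 0.9, 0.1, 0.161], [0.8, 0.9, 0.1, 0.161]])

```text
time: 1.15
eef_pos: [0.4692, -0.3649, 0.2779]
tcp_rot: [0.778, 0.628, -0.0, -0.0]
contact_force: [-0.6, 0.3, 0.0]
opening: 0.999
```

Request:
send_rows(rows=[[0, 0.5, 0, 0], [0, 0.5, 0, 0], [0, 0.5, 0, 0], [0, 0.5, 0, 0], [0, 0.5, 0, 0]])

```text
time: 1.78
eef_pos: [0.4691, -0.2164, 0.2783]
tcp_rot: [0.779, 0.627, -0.0, 0.0]
contact_force: [-0.4, -0.2, 0.8]
opening: 0.999
```

```bash
cat > shot.py <<'E'
import sys,pickle
from h import *
n=sys.argv[1]
s=monitor.get_state();c=imaging.calibration("wrist");im=imaging.read_camera("wrist")
cv2.imwrite(f"pics/{n}.png",im[:,:,::-1]);pickle.dump((s,c),open(n+".pkl","wb"))
print(s["time"],s["eef_pos"],s["tcp_rot"],s["contact_force"],s["opening"])
E
python3 shot.py w1
```

```text
1.775 [ 0.46909765 -0.21635069  0.27828077] [ 7.78735495e-01  6.27352324e-01 -2.33191748e-04  1.88692140e-04] [-0.44829818 -0.17694396  0.81459255] 0.9991950566245925
```

View pics/w1.png

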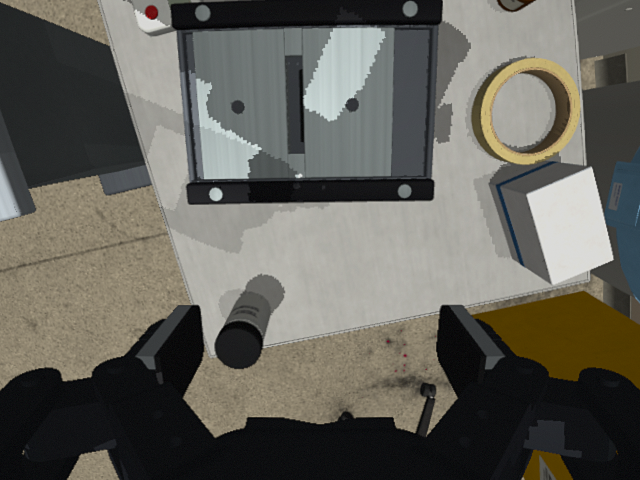

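Request:
send_rows(rows=[[0, 0.25, 0, 0], [0, 0.25, 0, 0], [0, 0.25, 0, 0], [0, 0.25, 0, 0]])

```text
time: 2.33
eef_pos: [0.4696, -0.1411, 0.2784]
tcp_rot: [0.778, 0.628, -0.0, 0.0]
contact_force: [0.2, -0.4, 0.1]
opening: 1.001
```

```bash
python3 shot.py w2; python3 - <<'E'
import cv2
a=cv2.imread("pics/w1.png")
cv2.imwrite("pics/w1c.png",cv2.resize(a[40:170,240:350],None,fx=4.5,fy=4.5,interpolation=2))
E
```

```text
2.325 [ 0.4695931  -0.14109153  0.27835322] [ 7.78479364e-01  6.27670128e-01 -2.07451585e-04  2.20162384e-04] [ 0.21935705 -0.38071013  0.14908987] 1.0009182404351484
```

View pics/w1c.png

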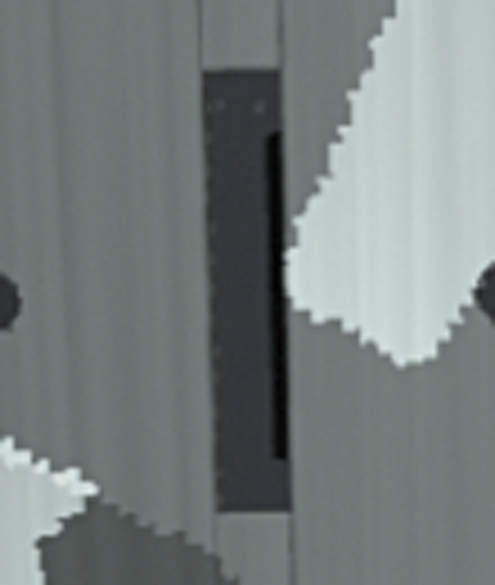

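View pics/w2.png

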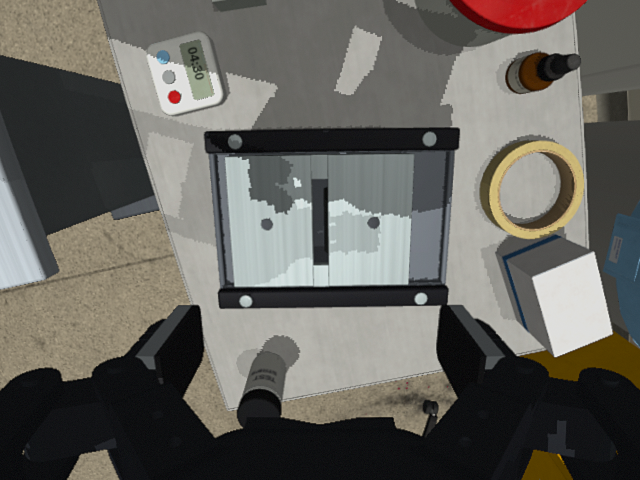

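```bash
python3 - <<'E'
import cv2
a=cv2.imread("pics/w2.png")
cv2.imwrite("pics/w2c.png",cv2.resize(a[165:280,260:380],None,fx=5,fy=5,interpolation=2))
E
```

```text
(no output)
```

View pics/w2c.png

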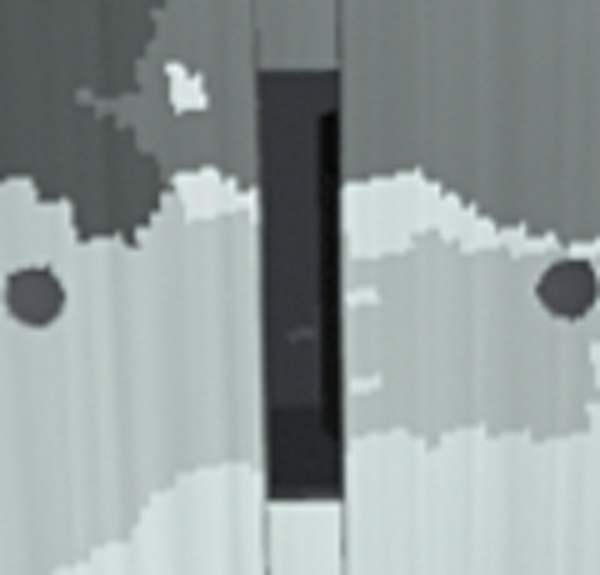

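```bash
cat > m.py <<'E'
from h import *
import pickle
np.set_printoptions(precision=4,suppress=True)
c1=pickle.load(open("w1.pkl","rb"))[1];c2=pickle.load(open("w2.pkl","rb"))[1]
a=lambda p:(240+p[0]/4.5-.4,40+p[1]/4.5-.4); b=lambda p:(260+p[0]/5-.4,165+p[1]/5-.4)
C=[]
for p,q in [((203,70),(257,71)),((281,68),(340,71)),((217,512),(267,499)),((290,512),(341,497))]:
    r1=ray("",a(p),c1);r2=ray("",b(q),c2)
    x,r=tri([r1,r2]);print(x,r,atz("",a(p),.15,c1)[:2],atz("",b(q),.15,c2)[:2]);C.append((atz("",a(p),.15,c1)+atz("",b(q),.15,c2))/2)
C=np.array(C);print("centre",C.mean(0),"W",np.linalg.norm(C[1]-C[0]),np.linalg.norm(C[3]-C[2]),"L",np.linalg.norm(C[2]-C[0]))
for i,j in((0,2),(1,3)):
    d=C[i]-C[j];print("yaw",np.degrees(np.arctan2(-d[0],d[1])))
# bin rail corners w2
print(imaging.calibration("wrist")["cam_to_world"][:3,3],monitor.get_state()["eef_pos"])
E
python3 m.py
```

```text
[ 0.4738 -0.1     0.1494] [0.0001317076367899525, 0.00013170763679011736] [ 0.474  -0.1002] [ 0.4737 -0.1   ]
[ 0.484  -0.1022  0.1502] [3.4610118367342114e-05, 3.461011836726301e-05] [ 0.4841 -0.1022] [ 0.484  -0.1022]
[ 0.4624 -0.1567  0.1482] [1.4644902142757149e-05, 1.464490214277472e-05] [ 0.4625 -0.1566] [ 0.4625 -0.1561]
[ 0.4722 -0.1589  0.1471] [5.18426452323994e-05, 5.184264523245035e-05] [ 0.4724 -0.1588] [ 0.4723 -0.1579]
centre [ 0.4732 -0.1293  0.15  ] W 0.010428487292910451 0.010056559679092261 L 0.0574107783116854
yaw -11.354962674337571
yaw -11.72620498284256
[ 0.4848 -0.0749  0.4033] [ 0.4696 -0.1411  0.2783]
```

Request:
send_rows(rows=[[-0.07, 0.8, 0, 0.021], [-0.07, 0.8, 0, 0.021], [-0.07, 0.8, 0, 0.021], [-0.07, 0.8, 0, 0.021], [-0.07, 0.8, 0, 0.021], [-0.07, 0.8, 0, 0.021]])

```text
time: 3.12
eef_pos: [0.4488, 0.0995, 0.2783]
tcp_rot: [0.735, 0.678, -0.0, 0.0]
contact_force: [-0.3, 0.1, -0.6]
opening: 1.006
```

```bash
python3 shot.py w3
```

```text
3.125 [0.44883538 0.09951175 0.27829831] [ 7.35073807e-01  6.77987007e-01 -2.23331184e-04  2.59570675e-04] [-0.25624674  0.08336146 -0.61204372] 1.0064729327482664
```

Request:
send_rows(rows=[[0, 0.21, 0, 0], [0, 0.21, 0, 0], [0, 0.21, 0, 0], [0, 0.21, 0, 0]])

```text
time: 3.68
eef_pos: [0.4488, 0.1617, 0.2782]
tcp_rot: [0.736, 0.677, -0.0, 0.0]
contact_force: [0.3, -0.5, -0.4]
opening: 1.001
```

```bash
python3 shot.py w4
```

```text
3.675 [0.44883784 0.16172971 0.27824837] [ 7.35845031e-01  6.77149951e-01 -1.48704082e-04  1.11676796e-04] [ 0.3494596  -0.45671894 -0.37038271] 1.0010865993996239
```

View pics/w3.png

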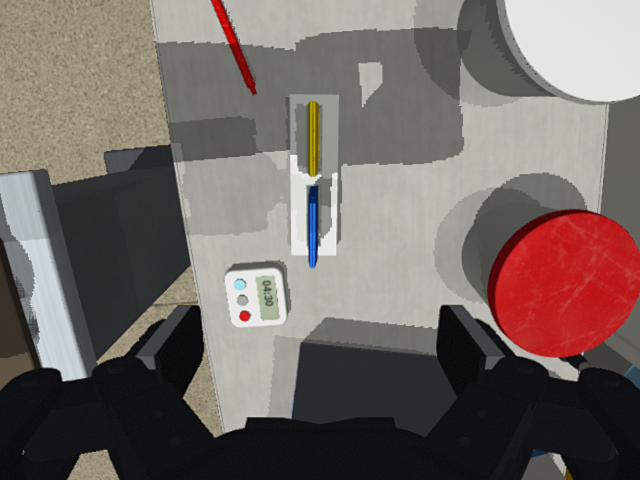

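View pics/w4.png

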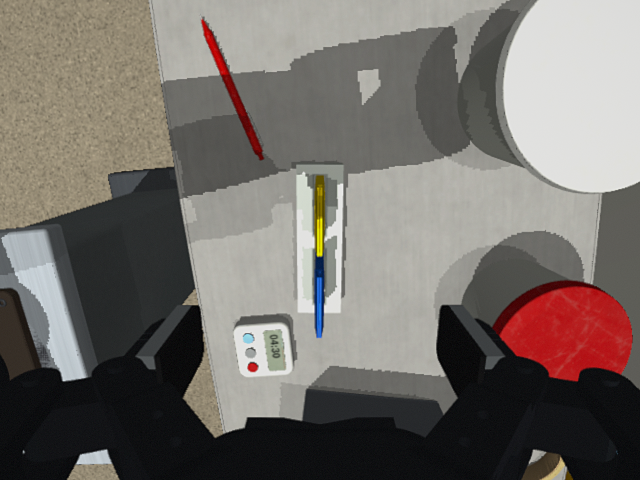

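```bash
python3 - <<'E'
import cv2
a=cv2.imread("pics/w3.png")[85:195,270:360]
b=cv2.imread("pics/w4.png")[155:265,275:365]
import numpy as np
cv2.imwrite("pics/w34.png",np.hstack([cv2.resize(x,None,fx=4.4,fy=5.2,interpolation=2) for x in(a,b)]))
E
```

```text
(no output)
```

View pics/w34.png

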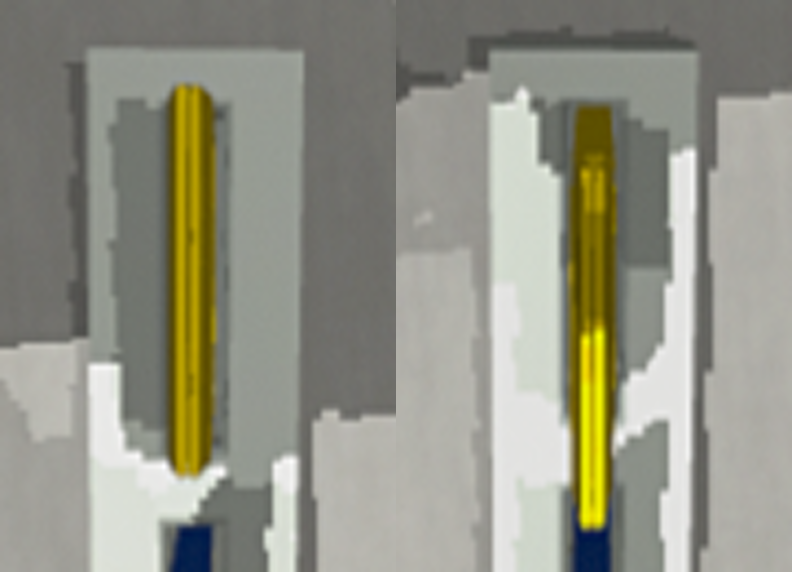

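```bash
python3 - <<'E'
from h import *
import pickle
np.set_printoptions(precision=4,suppress=True)
c1=pickle.load(open("w3.pkl","rb"))[1];c2=pickle.load(open("w4.pkl","rb"))[1]
a=lambda p:(270+p[0]/4.4-.4,85+p[1]/5.2-.4); b=lambda p:(275+(p[0]-396)/4.4-.4,155+p[1]/5.2-.4)
C=[]
for p,q in [((190,86),(592,157)),((191,474),(592,528))]:
    x,r=tri([ray("",a(p),c1),ray("",b(q),c2)]);print(x,r);C.append(x)
d=C[0]-C[1];print("mid",(C[0]+C[1])/2,"L",np.linalg.norm(d),"yaw",np.degrees(np.arctan2(-d[0],d[1])))
# slot of rack / rack corners at z .03
for p,q in [((88,48),(490,50)),((302,52),(698,52))]:
    x,r=tri([ray("",a(p),c1),ray("",b(q),c2)]);print("rack",x,atz("",a(p),.03,c1),atz("",b(q),.03,c2))
# slot edges at z=.03 (from w4)
for q in [(562,300),(624,300)]:print(atz("",b(q),.03,c2))
for p in [(232,200)]:print(atz("",a(p),.03,c1))
x=monitor.get_state()["tcp_rot"];print(np.degrees(2*np.arctan2(x[1],x[0]))-90)
E
```

```text
[0.4519 0.192  0.0944] [0.0001585481571353934, 0.00015854815713552822]
[0.4476 0.1384 0.1081] [0.00031019555308872405, 0.0003101955530888145]
mid [0.4498 0.1652 0.1013] L 0.055483064779856595 yaw -4.617179382683477
rack [0.4313 0.2051 0.0306] [0.4314 0.2052 0.03  ] [0.4312 0.2051 0.03  ]
rack [0.4748 0.2011 0.0294] [0.4746 0.201  0.03  ] [0.4749 0.2011 0.03  ]
[0.4423 0.1587 0.03  ]
[0.4558 0.1575 0.03  ]
[0.4585 0.1776 0.03  ]
-4.750135191234278
```

Request:
send_rows(rows=[[0.003, 0.009, -0.1, 0], [0.003, 0.009, -0.25, 0], [0.003, 0.009, -0.4, 0], [0.003, 0.009, -0.5, 0], [0.003, 0.009, -0.5, 0], [0.003, 0.009, -0.5, 0]], newtons=30)

```text
time: 4.47
eef_pos: [0.4505, 0.1656, 0.1298]
tcp_rot: [0.735, 0.678, 0.001, 0.001]
contact_force: [-0.2, -0.0, 0.3]
opening: 0.999
```

```bash
python3 shot.py w5
```

```text
4.475 [0.45050953 0.16555579 0.129796  ] [7.35312994e-01 6.77726662e-01 9.54660584e-04 6.79299198e-04] [-0.1963102  -0.01856932  0.34345058] 0.9993826219191448
```

View pics/w5.png

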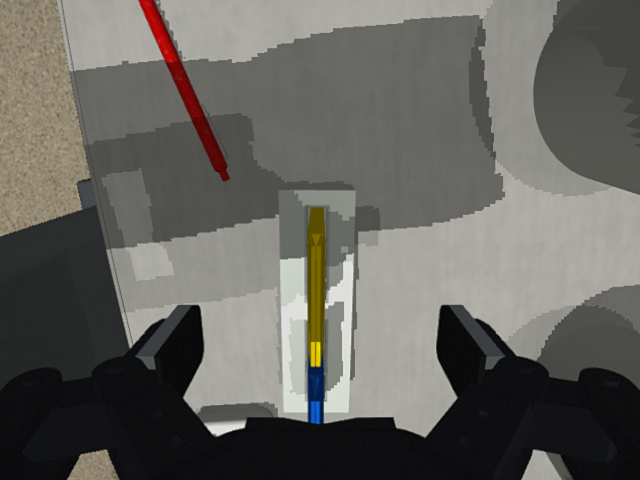

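Request:
send_rows(rows=[[-0.003, -0.002, -0.1, 0], [-0.003, -0.002, -0.18, 0], [-0.003, -0.002, -0.21, 0], [-0.003, -0.002, -0.21, 0], [-0.003, -0.002, -0.21, 0]])

```text
time: 5.15
eef_pos: [0.4496, 0.1655, 0.0668]
tcp_rot: [0.735, 0.678, 0.001, 0.001]
contact_force: [-1.3, -0.3, 0.0]
opening: 1.003
```

Request:
send_rows(rows=[[0, 0, 0, 0], [0, 0, 0, 0], [0, 0, 0, 0], [0, 0, 0, 0], [0, 0, 0, 0], [0, 0, 0, 0], [0, 0, 0, 0], [0, 0, 0, 0]], jaw=1, newtons=30)

```text
time: 6.15
eef_pos: [0.4486, 0.1653, 0.0654]
tcp_rot: [0.735, 0.678, 0.0, 0.0]
contact_force: [-0.6, 0.4, 1.4]
opening: 0.088
```

Request:
send_rows(rows=[[0, 0, 0.05, 0], [0, 0, 0.15, 0], [0, 0, 0.3, 0], [0, 0, 0.5, 0], [0, 0, 0.63, 0], [0, 0, 0.63, 0], [0, 0, 0.63, 0]])

```text
time: 7.02
eef_pos: [0.4477, 0.1652, 0.2537]
tcp_rot: [0.735, 0.678, -0.001, -0.0]
contact_force: [-0.0, 0.6, -0.9]
opening: 0.093
```

```bash
python3 shot.py w6
```

```text
7.025 [0.44768434 0.16520591 0.25365863] [ 7.34972121e-01  6.78096961e-01 -5.74632050e-04 -4.03330376e-04] [-0.04170566  0.55239948 -0.88872463] 0.0926465342024581
```

View pics/w6.png

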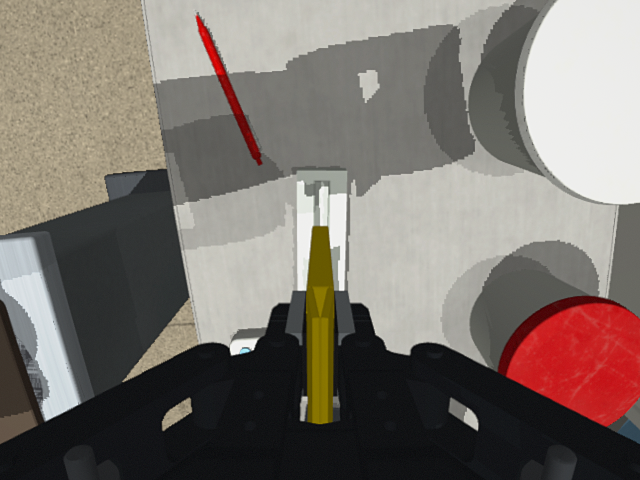

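```bash
python3 - <<'E'
import cv2
a=cv2.imread("pics/w6.png")[215:435,280:360]
cv2.imwrite("pics/w6c.png",cv2.resize(a,None,fx=5,fy=2.7,interpolation=2))
E
```

```text
(no output)
```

View pics/w6c.png

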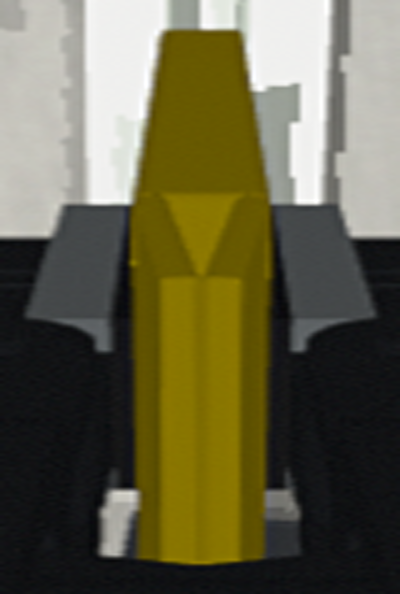

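```bash
cat > pose.py <<'E'
from h import *
import pickle
from scipy.spatial.transform import Rotation as R
np.set_printoptions(precision=4,suppress=True)
def show(n,bl,br,tf,tn,dz=-.0594):
    s,c=pickle.load(open(n+".pkl","rb"));p=s["eef_pos"]
    Rt=R.from_quat(s["tcp_rot"])
    for nm,uv,z in(("bl",bl,dz),("br",br,dz),("tf",tf,dz+.1),("tn",tn,dz+.1)):
        X=atz("",uv,p[2]+z,c);print(nm,X,"tool",Rt.inv().apply(X-p))
E
python3 -c "
from pose import *
show('w6',(312.4,226.5),(328.2,226.5),(320.4,316.9),(319.9,423.5))"
```

```text
bl [0.447  0.191  0.1943] tool [ 0.0257 -0.0026  0.0594]
br [0.4546 0.1904 0.1943] tool [0.0257 0.0049 0.0594]
tf [0.4509 0.1919 0.2943] tool [ 0.0269  0.001  -0.0406]
tn [0.4484 0.1619 0.2943] tool [-0.0032  0.0009 -0.0406]
```

Request:
send_rows(rows=[[0.01, -0.1, 0, 0], [0.03, -0.3, 0, -0.01], [0.05, -0.5, 0, -0.0194], [0.07, -0.7, 0, -0.0194], [0.08, -0.88, 0, -0.0194], [0.08, -0.977, 0, -0.0194], [0.08, -0.977, 0, -0.0194], [0.08, -0.977, 0, -0.0194]])

```text
time: 8.07
eef_pos: [0.4718, -0.1269, 0.2528]
tcp_rot: [0.775, 0.632, -0.0, -0.002]
contact_force: [0.0, 0.5, -0.8]
opening: 0.09
```

Request:
send_rows(rows=[[0, 0, -0.05, 0], [0, 0, -0.09, 0], [0, 0, -0.09, 0], [0, 0, -0.09, 0]])

```text
time: 8.57
eef_pos: [0.4725, -0.1275, 0.2273]
tcp_rot: [0.775, 0.632, -0.0, -0.0]
contact_force: [0.1, -0.2, -0.8]
opening: 0.091
```

```bash
python3 shot.py w7;python3 - <<'E'
import cv2
a=cv2.imread("pics/w7.png")[180:330,260:380]
cv2.imwrite("pics/w7c.png",cv2.resize(a,None,fx=5,fy=4,interpolation=2))
E
```

```text
8.575 [ 0.47253196 -0.12752161  0.2272664 ] [ 7.74735166e-01  6.32285869e-01 -1.61046964e-05 -4.44623905e-05] [ 0.12999963 -0.22511173 -0.77140039] 0.09058953879267768
```

View pics/w7.png

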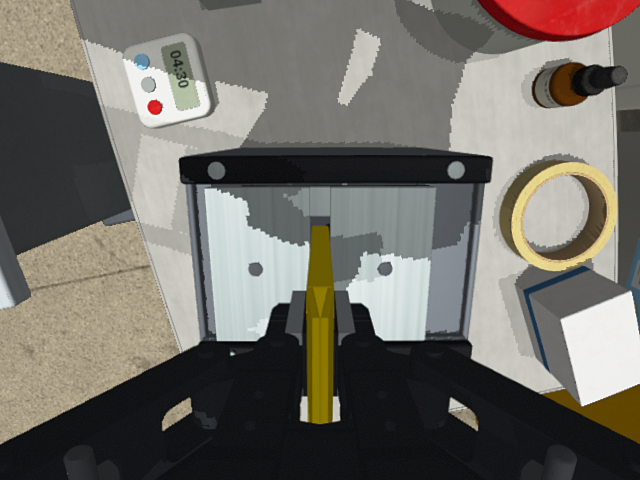

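View pics/w7c.png

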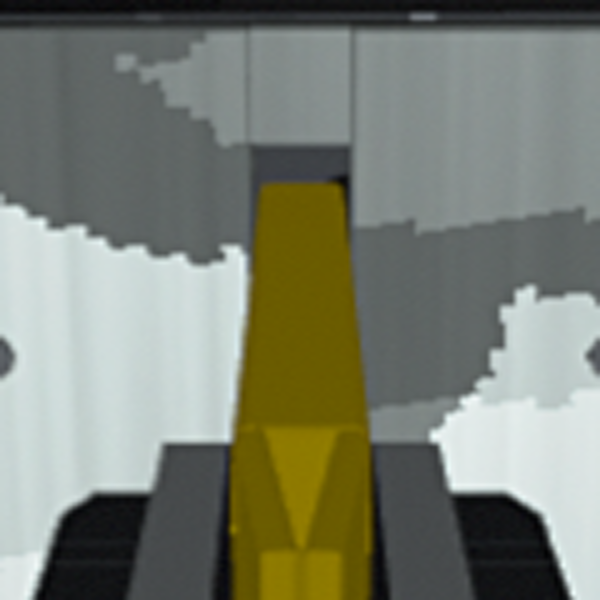

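```bash
cat > cmp.py <<'E'
from pose import *
def cmp(n,sl,sr,bl,br,zb=-.0594,yaw=-11.6,zp=.15):
    s,c=pickle.load(open(n+".pkl","rb"));p=s["eef_pos"]
    th=np.radians(yaw);ex=np.array([np.cos(th),np.sin(th),0]);ey=np.array([-np.sin(th),np.cos(th),0]);o=np.array([.4732,-.1293,0])
    f=lambda uv,z:(lambda X:(round(1e3*(X-o)@ex,2),round(1e3*(X-o)@ey,2)))(atz("",uv,z,c))
    print("slot",f(sl,zp),f(sr,zp),"mailer",f(bl,p[2]+zb),f(br,p[2]+zb),"bottom z",p[2]+zb)
    q=s["tcp_rot"];print("tool y yaw",np.degrees(2*np.arctan2(q[1],q[0]))-90)
E
python3 -c "
from cmp import *
cmp('w7',(309.5,216.2),(330.1,216.2),(311.8,225.6),(328.8,225.6))"
```

```text
slot (np.float64(-5.54), np.float64(28.77)) (np.float64(5.16), np.float64(28.77)) mailer (np.float64(-4.01), np.float64(27.8)) (np.float64(4.1), np.float64(27.8)) bottom z 0.16786640012827553
tool y yaw -11.562056112529149
```

Request:
send_rows(rows=[[-0.004, -0.0026, -0.02, 0], [-0.004, -0.0026, -0.04, 0], [-0.004, -0.0026, -0.04, 0], [-0.004, -0.0026, -0.04, 0]])

```text
time: 9.12
eef_pos: [0.4713, -0.1286, 0.2153]
tcp_rot: [0.775, 0.632, -0.0, -0.0]
contact_force: [0.0, 0.1, 0.8]
opening: 0.089
```

```bash
python3 shot.py w8;python3 - <<'E'
import cv2
a=cv2.imread("pics/w8.png")[180:330,260:380]
cv2.imwrite("pics/w8c.png",cv2.resize(a,None,fx=5,fy=4,interpolation=2))
E
```

```text
9.125 [ 0.4712718  -0.12861024  0.21530047] [ 7.74922804e-01  6.32055890e-01 -4.25059190e-06 -1.06112613e-05] [0.02263314 0.1373201  0.78096963] 0.08895770157331412
```

View pics/w8c.png

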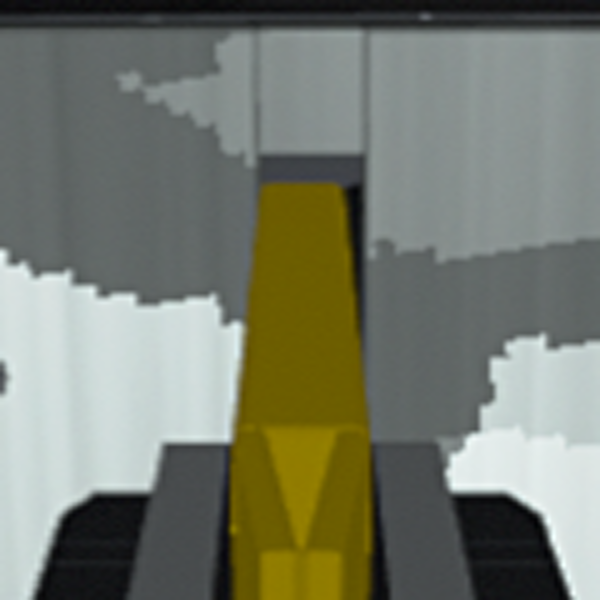

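```bash
python3 -c "
from cmp import *
cmp('w8',(260+258/5-.4,180+155/4-.4),(260+365/5-.4,180+155/4-.4),(260+260/5-.4,180+183/4-.4),(260+345/5-.4,180+183/4-.4))"
```

```text
slot (np.float64(-5.41), np.float64(28.79)) (np.float64(5.06), np.float64(28.79)) mailer (np.float64(-5.11), np.float64(26.61)) (np.float64(2.99), np.float64(26.61)) bottom z 0.15590047257274742
tool y yaw -11.596068459541328
```

Request:
send_rows(rows=[[0.0008, 0, -0.01, 0], [0.0008, 0, -0.02, 0], [0.0008, 0, -0.03, 0], [0.0008, 0, -0.03, 0]])

```text
time: 9.68
eef_pos: [0.4714, -0.1285, 0.2059]
tcp_rot: [0.775, 0.632, -0.0, -0.0]
contact_force: [-0.1, -0.0, -0.6]
opening: 0.086
```

Request:
send_rows(rows=[[0, 0, -0.005, 0], [0, 0, -0.01, 0], [0, 0, -0.013, 0], [0, 0, -0.013, 0]])

```text
time: 10.18
eef_pos: [0.4713, -0.1285, 0.2023]
tcp_rot: [0.775, 0.632, -0.0, -0.0]
contact_force: [-0.4, -0.0, -1.4]
opening: 0.086
```

Request:
send_rows(rows=[[0, 0, -0.005, 0], [0, 0, -0.007, 0], [0, 0, -0.007, 0]])

```text
time: 10.55
eef_pos: [0.4714, -0.1286, 0.2008]
tcp_rot: [0.775, 0.632, -0.0, -0.0]
contact_force: [-2.1, 0.7, 2.6]
opening: 0.092
```

Request:
send_rows(rows=[[0, 0, -0.003, 0], [0, 0, -0.004, 0], [0, 0, -0.004, 0]])

```text
time: 10.92
eef_pos: [0.4714, -0.1286, 0.1993]
tcp_rot: [0.775, 0.632, -0.0, -0.0]
contact_force: [-3.3, 0.4, 4.6]
opening: 0.094
```

Request:
send_rows(rows=[[0, 0, -0.003, 0], [0, 0, -0.004, 0], [0, 0, -0.004, 0]])

```text
time: 11.3
eef_pos: [0.4714, -0.1286, 0.1979]
tcp_rot: [0.775, 0.632, -0.0, -0.0]
contact_force: [-3.9, 1.3, 4.2]
opening: 0.089
```

Request:
send_rows(rows=[[0, 0, -0.004, 0], [0, 0, -0.008, 0], [0, 0, -0.008, 0]])

```text
time: 11.68
eef_pos: [0.4714, -0.1285, 0.1953]
tcp_rot: [0.775, 0.632, -0.0, -0.0]
contact_force: [-2.9, 0.3, 3.8]
opening: 0.085
```

Request:
send_rows(rows=[[0, 0, -0.005, 0], [0, 0, -0.01, 0], [0, 0, -0.01, 0]])

```text
time: 12.05
eef_pos: [0.4714, -0.1285, 0.1923]
tcp_rot: [0.775, 0.632, -0.0, -0.0]
contact_force: [-4.1, 1.2, 4.0]
opening: 0.086
```

Request:
send_rows(rows=[[0, 0, -0.007, 0], [0, 0, -0.014, 0], [0, 0, -0.021, 0], [0, 0, -0.027, 0], [0, 0, -0.027, 0]])

```text
time: 12.68
eef_pos: [0.4714, -0.1285, 0.1842]
tcp_rot: [0.775, 0.632, -0.0, -0.0]
contact_force: [-4.2, 0.8, 4.3]
opening: 0.09
```

```bash
python3 shot.py w9
```

```text
12.675 [ 0.4713975  -0.12854038  0.18417486] [ 7.74941829e-01  6.32032538e-01 -6.06392710e-05 -1.70561580e-04] [-4.21406697  0.83482116  4.32162611] 0.09011999353618699
```

View pics/w9.png

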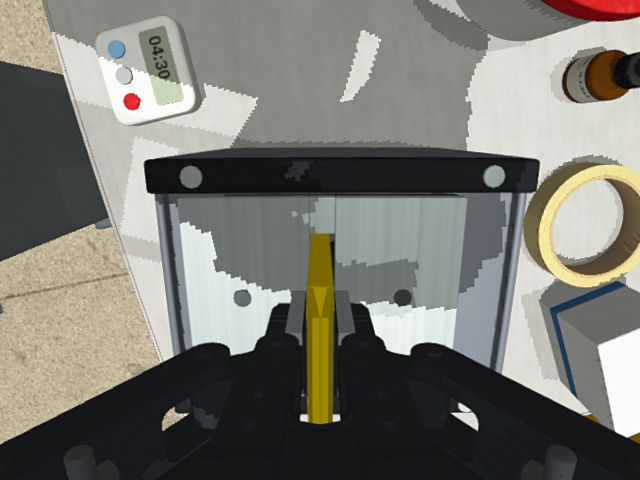

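Request:
send_rows(rows=[[0, 0, 0, 0], [0, 0, 0, 0], [0, 0, 0, 0], [0, 0, 0, 0], [0, 0, 0, 0], [0, 0, 0, 0], [0, 0, 0, 0]], jaw=0)

```text
time: 13.6
eef_pos: [0.4715, -0.1286, 0.1844]
tcp_rot: [0.775, 0.632, 0.0, 0.0]
contact_force: [-0.2, 0.7, 0.3]
opening: 1.0
```

```bash
python3 shot.py w10; python3 - <<'E'
from h import *
im=imaging.read_camera("scene");cv2.imwrite("pics/s10.png",cv2.resize(im[150:330,200:380],None,fx=3.3,fy=3.3,interpolation=2)[:,:,::-1])
E
```

```text
13.6 [ 0.47147013 -0.12857721  0.1844097 ] [7.74935671e-01 6.32040113e-01 2.06258675e-05 1.39316214e-05] [-0.2081941   0.71285133  0.31349587] 0.9998598903181054
```

View pics/w10.png

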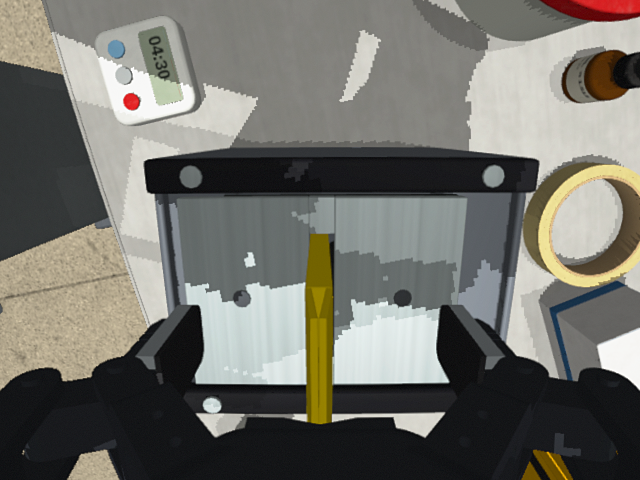

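View pics/s10.png

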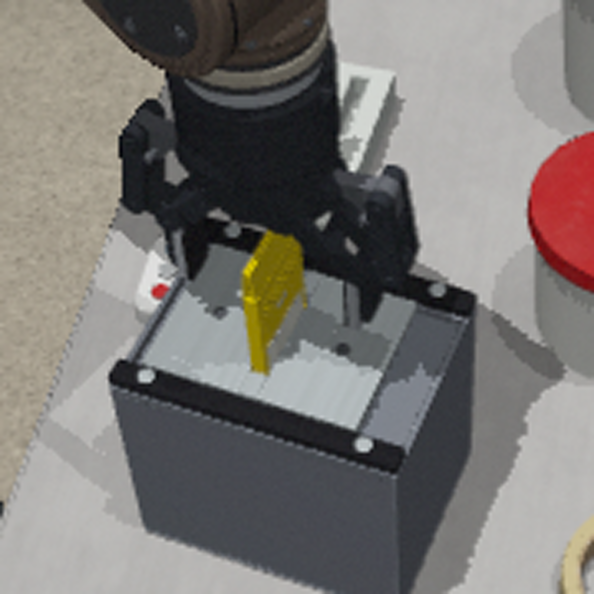

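Request:
send_rows(rows=[[0, 0, 0.08, 0], [0, 0, 0.2, 0], [0, 0, 0.27, 0], [0, 0, 0.27, 0], [0, 0, 0.27, 0]])

```text
time: 14.32
eef_pos: [0.471, -0.1283, 0.2642]
tcp_rot: [0.775, 0.632, -0.0, -0.001]
contact_force: [-0.0, 0.3, -0.5]
opening: 1.0
```

Request:
send_rows(rows=[[0, 0, 0, 0], [0, 0, 0, 0], [0, 0, 0, 0], [0, 0, 0, 0], [0, 0, 0, 0], [0, 0, 0, 0], [0, 0, 0, 0], [0, 0, 0, 0]], jaw=1)

```text
time: 15.32
eef_pos: [0.4715, -0.1286, 0.2655]
tcp_rot: [0.775, 0.632, 0.0, 0.0]
contact_force: [0.2, -0.2, -0.6]
opening: 0.0
```

```bash
python3 shot.py w11
```

```text
15.325 [ 0.47149745 -0.12858825  0.26546799] [7.74920677e-01 6.32058496e-01 1.85717436e-05 3.71602056e-05] [ 0.16067072 -0.19595833 -0.60338272] 0.00020299159706516998
```

View pics/w11.png

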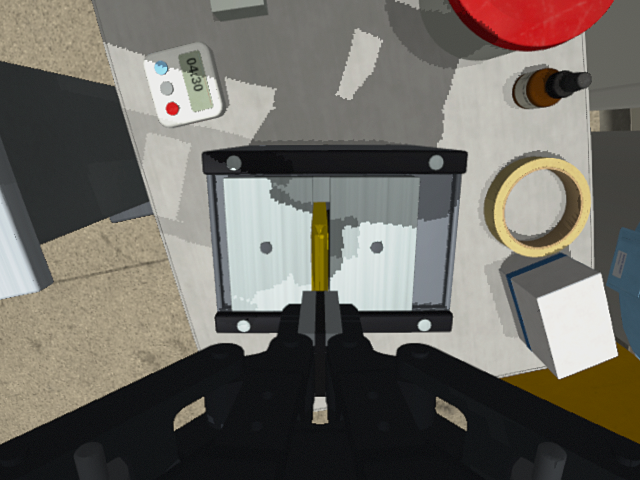

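Request:
send_rows(rows=[[0, 0, -0.03, 0], [0, 0, -0.06, 0], [0, 0, -0.07, 0], [0, 0, -0.08, 0], [0, 0, -0.09, 0], [0, 0, -0.1, 0], [0, 0, -0.1, 0]])

```text
time: 16.25
eef_pos: [0.4728, -0.1293, 0.2383]
tcp_rot: [0.775, 0.632, 0.001, 0.002]
contact_force: [-0.7, -0.1, 8.0]
opening: 0.0
```

Request:
send_rows(rows=[[0, 0, -0.01, 0], [0, 0, -0.02, 0], [0, 0, -0.02, 0]])

```text
time: 16.62
eef_pos: [0.473, -0.1294, 0.2327]
tcp_rot: [0.775, 0.632, 0.001, 0.003]
contact_force: [-1.6, 0.2, 8.9]
opening: -0.001
```

```bash
python3 shot.py w12;  python3 - <<'E'
from h import *
im=imaging.read_camera("scene");cv2.imwrite("pics/s12.png",cv2.resize(im[150:330,200:380],None,fx=3.3,fy=3.3,interpolation=2)[:,:,::-1])
E
```

```text
16.625 [ 0.47301037 -0.12939836  0.23273407] [0.77488043 0.63210195 0.00100409 0.00253753] [-1.58516219  0.15506539  8.86977501] -0.001047679640698354
```

View pics/w12.png

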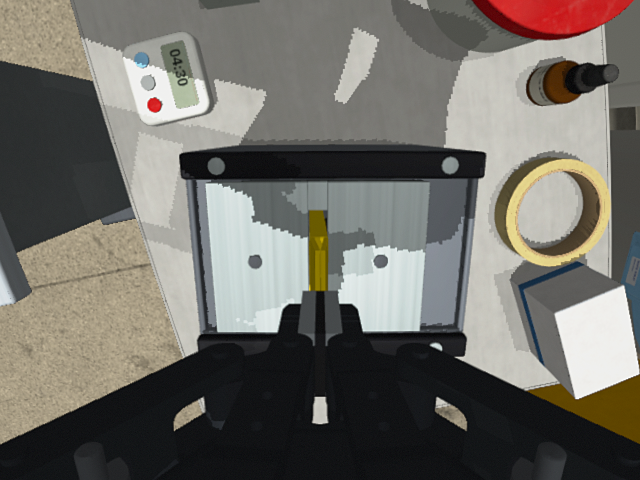

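View pics/s12.png

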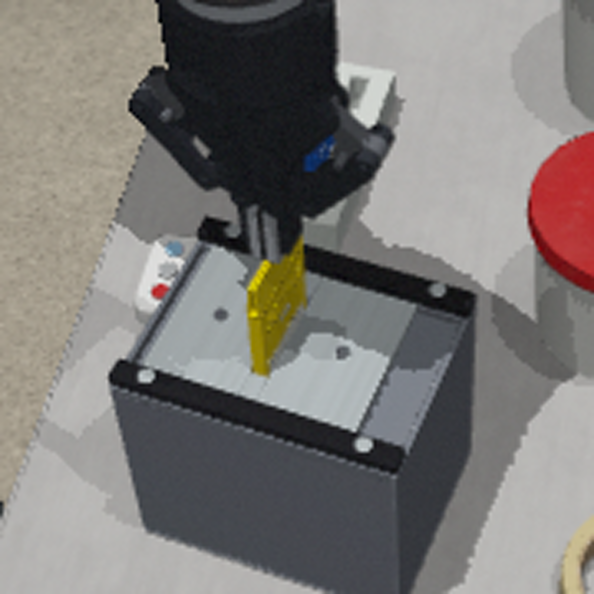

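Request:
send_rows(rows=[[-0.001, 0, -0.01, 0], [-0.002, 0, -0.02, 0], [-0.003, 0, -0.03, 0], [-0.003, 0, -0.04, 0], [-0.003, 0, -0.05, 0], [-0.003, 0, -0.06, 0], [-0.003, 0, -0.07, 0]])

```text
time: 17.6
eef_pos: [0.4718, -0.1293, 0.2111]
tcp_rot: [0.775, 0.632, 0.001, 0.002]
contact_force: [-1.6, 1.6, 7.7]
opening: -0.001
```

Request:
send_rows(rows=[[0, 0, -0.01, 0], [0, 0, -0.02, 0], [0, 0, -0.03, 0], [0, 0, -0.04, 0], [0, 0, -0.05, 0], [0, 0, -0.06, 0]])

```text
time: 18.35
eef_pos: [0.4714, -0.1292, 0.1925]
tcp_rot: [0.775, 0.632, 0.0, 0.001]
contact_force: [-2.7, 0.5, 6.9]
opening: 0.001
```

Request:
send_rows(rows=[[0, 0, -0.01, 0], [0, 0, -0.02, 0], [0, 0, -0.03, 0], [0, 0, -0.04, 0], [0, 0, -0.05, 0], [0, 0, -0.05, 0]])

```text
time: 19.1
eef_pos: [0.471, -0.1289, 0.1764]
tcp_rot: [0.775, 0.632, 0.0, 0.001]
contact_force: [-1.5, -1.3, 4.6]
opening: -0.001
```

```bash
python3 shot.py w13;  python3 - <<'E'
from h import *
im=imaging.read_camera("scene");cv2.imwrite("pics/s13.png",cv2.resize(im[150:330,200:380],None,fx=3.3,fy=3.3,interpolation=2)[:,:,::-1])
E
```

```text
19.1 [ 0.47095077 -0.1289188   0.17641021] [7.74875341e-01 6.32113794e-01 1.68734179e-05 5.98058005e-04] [-1.48884733 -1.27658496  4.63308552] -0.000595970676492382
```

View pics/w13.png

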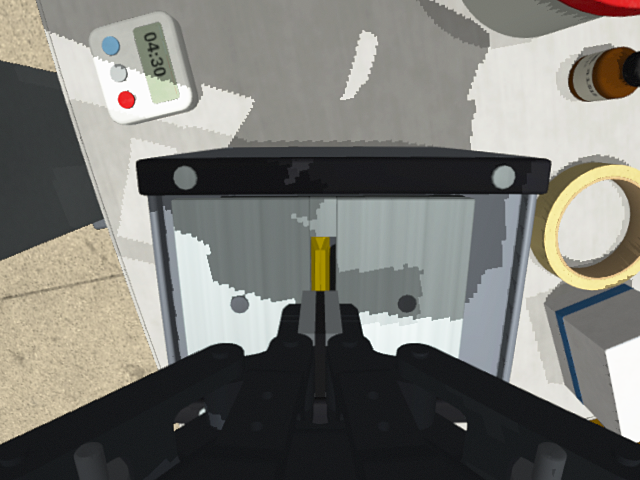

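View pics/s13.png

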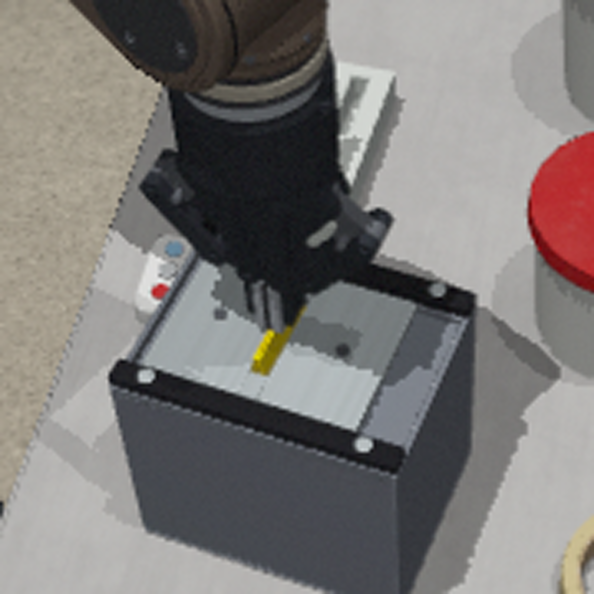

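Request:
send_rows(rows=[[0, 0, -0.005, 0], [0, 0, -0.01, 0], [0, 0, -0.013, 0], [0, 0, -0.015, 0]])

```text
time: 19.7
eef_pos: [0.4703, -0.1284, 0.1703]
tcp_rot: [0.775, 0.632, -0.0, -0.0]
contact_force: [-0.0, 0.0, 0.3]
opening: -0.001
```

Request:
send_rows(rows=[[0, 0, -0.004, 0], [0, 0, -0.007, 0], [0, 0, -0.007, 0]])

```text
time: 20.08
eef_pos: [0.4705, -0.1286, 0.1687]
tcp_rot: [0.775, 0.632, -0.0, -0.0]
contact_force: [-0.7, -0.6, 0.2]
opening: 0.003
```

```bash
python3 shot.py w14
```

```text
20.075 [ 0.47054518 -0.1285556   0.16872684] [ 7.74913112e-01  6.32067768e-01 -2.47765338e-05 -6.87934542e-05] [-0.70364753 -0.56476522  0.20358046] 0.0030536348716739318
```

View pics/w14.png

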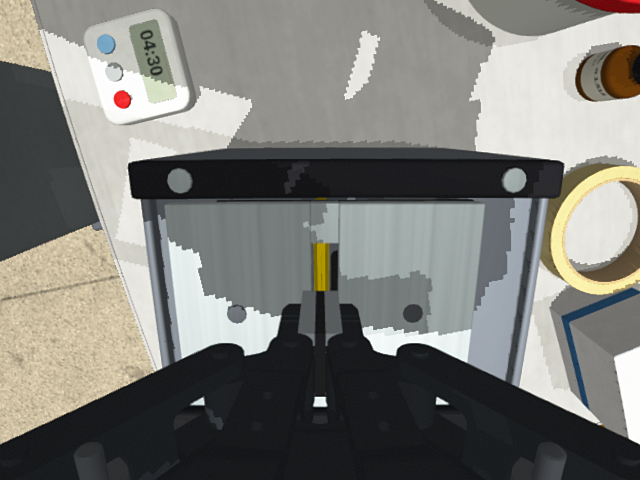

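Request:
send_rows(rows=[[0, -0.05, 0.1, 0], [0, -0.1, 0.25, 0], [0, -0.2, 0.4, 0], [0, -0.3, 0.4, 0], [0, -0.3, 0.4, 0], [0, -0.3, 0.4, 0]])

```text
time: 20.88
eef_pos: [0.4702, -0.2179, 0.288]
tcp_rot: [0.775, 0.632, -0.0, -0.001]
contact_force: [-1.1, 0.7, 0.5]
opening: 0.002
```

```bash
python3 shot.py w15;  python3 - <<'E'
from h import *
im=imaging.read_camera("scene");cv2.imwrite("pics/s15.png",cv2.resize(im[130:330,200:400],None,fx=3,fy=3,interpolation=2)[:,:,::-1])
a=cv2.imread("pics/w15.png");cv2.imwrite("pics/w15c.png",cv2.resize(a[100:260,230:430],None,fx=3.8,fy=3.8,interpolation=2))
E
```

```text
20.875 [ 0.4702351  -0.21793133  0.28798689] [ 7.74958776e-01  6.32011055e-01 -3.94289426e-05 -9.59111547e-04] [-1.090717    0.67885566  0.52106332] 0.0017182819297150767
```

View pics/w15c.png

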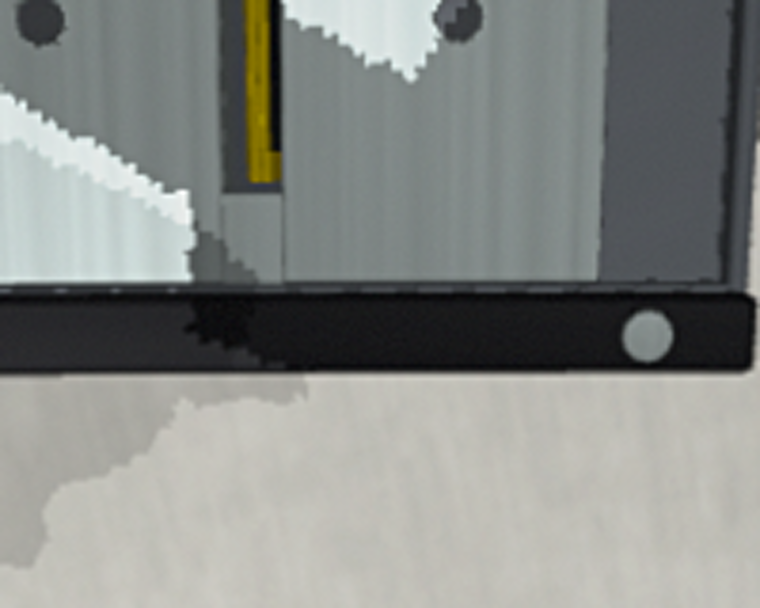

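View pics/s15.png

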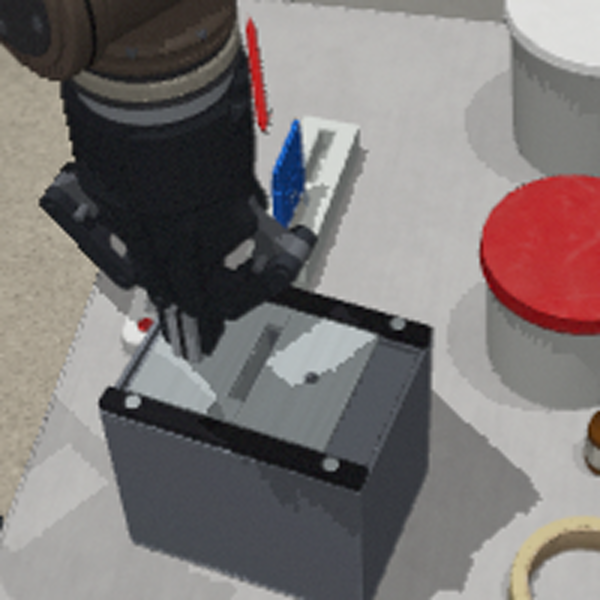

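Request:
send_rows(rows=[[0, 0.15, 0, 0], [0, 0.15, 0, 0], [0, 0.15, 0, 0], [0, 0.15, 0, 0], [0, 0.15, 0, 0], [0, 0.15, 0, 0]])

```text
time: 21.72
eef_pos: [0.4706, -0.174, 0.2888]
tcp_rot: [0.775, 0.632, -0.0, -0.0]
contact_force: [-0.4, -0.4, 0.6]
opening: -0.001
```

```bash
python3 shot.py w16;  python3 - <<'E'
from h import *
a=cv2.imread("pics/w15.png")[20:160,270:330];b=cv2.imread("pics/w16.png")[100:240,280:340]
cv2.imwrite("pics/w156.png",np.hstack([cv2.resize(x,None,fx=6,fy=4.2,interpolation=2) for x in(a,b)]))
E
```

```text
21.725 [ 0.47055459 -0.17400955  0.28875531] [ 7.75134867e-01  6.31795798e-01 -4.56554436e-05 -6.86377495e-05] [-0.42001262 -0.35238286  0.58123492] -0.0006039881688065488
```

View pics/w156.png

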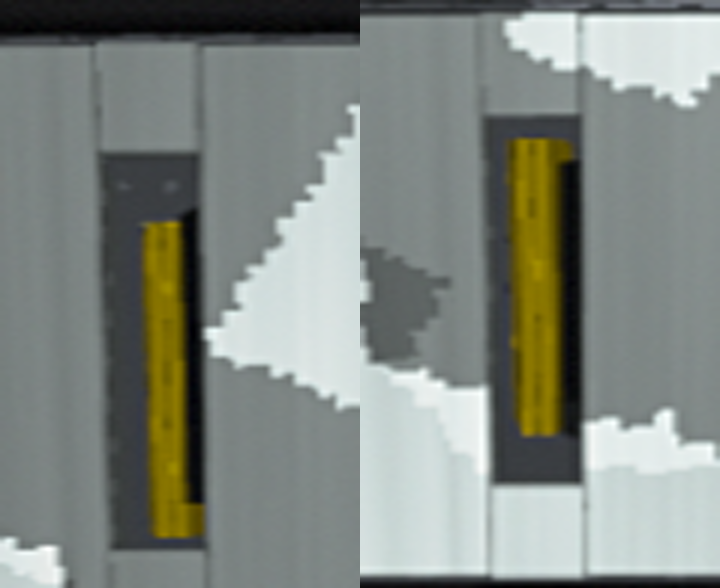

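View pics/w16.png

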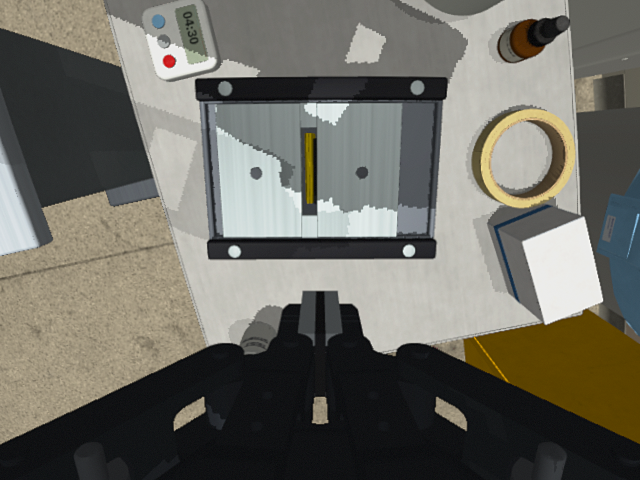

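```bash
python3 - <<'E'
from h import *
import pickle
c1=pickle.load(open("w15.pkl","rb"))[1];c2=pickle.load(open("w16.pkl","rb"))[1]
a=lambda p:(270+p[0]/6-.4,20+p[1]/4.2-.4); b=lambda p:(280+p[0]/6-.4,100+p[1]/4.2-.4)
for p,q in [((146,224),(150,139)),((153,538),(160,435)),((102,153),(125,115))]: print(tri([ray("",a(p),c1),ray("",b(q),c2)]))
E
```

```text
(array([ 0.47453203, -0.10331982,  0.10144035]), [0.0003833592746685287, 0.00038335927466856757])
(array([ 0.46416671, -0.15643062,  0.10318778]), [6.65088096075654e-05, 6.650880960752018e-05])
(array([ 0.47399433, -0.09991366,  0.14833526]), [9.002498216118847e-05, 9.002498216122239e-05])
```

```bash
python3 -c "
from plant import workorder
print(workorder.sign_off())"
```

```text
the job is handed in; nothing more can be done
None
```

I posted the yellow mailer through the bin's slot, it dropped fully inside, and I handed the job in at about 22 s of the 72 s allowed. No verdict came back, so everything below is from my own checks.

- **Picking up:** I gripped the mailer with 30 N and lifted it straight out of the rack.
- **Lining up:** I lined it up with the slot by wrist camera. The slot lies about 7–8 mm toward the robot from the bin's centre. The mailer's edge ran about 0.5 mm from the slot's -x wall.
- **Posting:** I fed it past the roller to about 25 mm below the plate. The force readings stayed under about 5 N. I then let go, and the picture showed it standing held in the slot.
- **Pushing down:** With the fingers closed, I pushed it down slowly at readings up to about 9 N. The force fell to about zero as the mailer dropped, and I backed the arm off clear of everything.

**Last checks:** From two wrist views, the mailer's upper end is at a height of about 0.102 m. It should be about 0.105 m if it stands on the bin floor, and the limit is 0.138 m. It looked the same in both views, 0.85 s apart. The blue mailer still stands in its rack slot. The timer, dropper bottle and strip pot looked unmoved by eye; I did not re-measure them.

**Disagreements:** My first height for the yellow mailer's top came out 5 mm low (0.101 m instead of about 0.106 m). The camera also put the mailer about 1 mm off where the fingers gripped it, so I lined it up to the slot by camera alone. While pushing, the arm drifted about 1.5 mm sideways, and I corrected it during the push.

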